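Balance the swing cup while carrying it to the tray

TASK

The carrier's handle is its orange bar: pick it up and, before moving off, balance its blue swing cup upright, clear of both tip stops. Carry it over to the baking tray with the cup kept upright, steady it there just above the tray with the cup balanced upright for four seconds, then set the carrier down flat in the middle of the tray and let go; the cup may then lean on a stop again. Leave the basin, the hanger and the brush alone.

Things in the scene. Friction and masses are not known exactly. Their poses are not given: they have to be found in the camera images.
- carrier: Loose wooden carrier, 0.45 kg without cup: plank foot 130 x 160 x 14 mm (x, y, z), two cheeks at y = +-71 mm (30 mm wide, 12 mm thick), orange bar on top, 290 mm high in all. Origin: centre of the foot's underside; z up; y parallel to the bar and the cup's swing axis. Starts standing on the bench, y axis within 0.6 rad of world y. Masses vary by 15 percent.
- grip_bar (a point): Centre of the orange grip bar, 277 mm above the carrier's underside: a square bar along the carrier's y, 24 mm wide in x, 26 mm high, 130 mm free between the cheeks. Take it from above, fingers closing along the carrier's x; about 30 mm stay free beneath it.
- cup (a joint): Lean of the cup relative to the carrier, rad: 0 = in line with the carrier's z, positive = cup top to the carrier's +x. Stops at -0.28 and +0.28; at rest at the start, leaning on the -0.28 stop. Lean from vertical = this value + the carrier's pitch about its y (positive pitch = carrier top to its +x). A weak spring centres the cup on the carrier but gravity outdoes it: no stable balance.
- cup_lid (a point): Centre of the top of the cup's white lid, 95 mm above the swing axis along the cup's z (its long axis); a red press button 9 mm high stands on it. Top-heavy blue cup, 0.4 kg, 72 mm across, from 95 mm below to 95 mm above the swing axis, lid 78 mm across. It falls away from upright with a time constant of 0.7 s; pitch the carrier against the lean, by more than the lean, to bring it back.
- tray: Fixed square dark baking tray 270 x 270 mm, 14 mm high, walls 4 mm. Origin: centre of its underside; the floor inside lies 4 mm above the bench. The carrier's foot fits in at any yaw.
- basin: Aluminium basin, 250 mm across, 80 mm high, on the far side of the bench. Leave alone.
- hanger: Grey plastic clothes hanger, 380 mm wide, lying flat on the far side of the bench; origin at the middle of its straight bar. Leave alone.
- brush: Scrubbing brush with a bamboo handle lying on the far side of the bench; origin at the middle of its length. Leave alone.
- pivot (a point): Middle of the cup's swing axis (parallel to the carrier's y), 125 mm above the carrier's underside. I*lean'' = G*lean - k*value - c*value' - (G/9.81)*a; a = pivot's acceleration along carrier +x. Nominal I = 0.00248 kg m2, G = 0.0250 N m, spring k = 0.0161 N m/rad, c = 0.0030 N m s/rad, dry friction 0.0001 N m. About lean'' = 10*lean - 6.5*value. I and G scale with the cup's hidden mass.

How it is judged:
On the way, in this order (a step that is already met when the one before it is completed fails the run):
1. the carrier is off the bench and the cup balances upright (within 0.1 rad of vertical), clear of its stops, for half a second, before moving off (height (world z) of carrier above 0.02 m and contact force between the fingers and carrier above 2 N and angle between cup_lid's own z axis and vertical below 0.1 rad and value of joint cup between -0.25 and 0.25 rad and horizontal distance between carrier and tray above 0.12 m), for 0.5 s.
2. held above the middle of the tray (within 60 mm), clear of it, with the cup balanced upright (within 0.1 rad of vertical), clear of its stops, for four seconds (horizontal distance between carrier and tray below 0.06 m and height (world z) of carrier above 0.01 m and contact force between carrier and tray below 0.1 N and contact force between the fingers and carrier above 2 N and angle between cup_lid's own z axis and vertical below 0.1 rad and value of joint cup between -0.25 and 0.25 rad), for 4 s.
At the end, for the whole second after the job is handed in: The carrier stands flat on the tray's floor, its centre within 45 mm of the tray's centre, released and at rest; the cup hangs still, on a stop or upright (horizontal distance between carrier and tray below 0.045 m and height (world z) of carrier below 0.009 m and angle between carrier's own z axis and vertical below 0.05 rad and linear speed of carrier below 0.03 m/s and velocity of joint cup between -0.15 and 0.15 rad/s); the robot touches nothing.
It fails at once if the cup tips more than 0.2 rad from vertical while the carrier is under way (more than 120 mm from its start and from the tray's centre) (distance of carrier from where it was at the start of the episode above 0.12 m and horizontal distance between carrier and tray above 0.12 m and angle between cup_lid's own z axis and vertical above 0.2 rad).
It fails at once if the carrier is tipped over (more than 0.7 rad) (angle between carrier's own z axis and vertical above 0.7 rad).
It fails at once if the carrier is dropped or thrown: let go while more than 15 mm above the tray's floor (height (world z) of carrier above 0.02 m and contact force between the fingers and carrier below 0.2 N).
It fails at once if basin, hanger or brush is moved more than 30 mm (distance of any of basin, hanger, brush from where it was at the start of the episode above 0.03 m).
It also fails if it takes over 64 s, if anything falls off the work surface, if the arm or the gripper's body presses on something with over 40 N, if the wrist force passes 120 N, or if a joint passes its speed limit or range.

ROBOT

A 6-joint arm with a two-finger parallel gripper is mounted at the origin on the work surface. World frame = base frame: x ahead of the robot, y to its left, z up, the work surface at z = 0. Lengths are in m, angles in rad, forces in N, time in s.
With the tool pointing down it reaches from about 0.425 to 0.95 m from the base axis. Payload 3.5 kg.
Tool frame: the origin (TCP) lies between the finger pads; the fingertips stand 19 mm ahead of it and the grasp point (between the pads) is the TCP; z points along the fingers, y is the line along which they close (so a half turn about z gives the same grasp; the last joint's range is limited). The gripper opens to 85 mm and grips with 20 to 120 N. Pads are 22 mm wide; open, the fingers measure 114 mm over their backs; the gripper's body (76 mm by 85 mm) begins 54 mm behind the grasp point. The pads swing forward as they close: fully open they stand 13 mm farther back than shut.
Start: joints at [1.121, 0.286, 1.577, -0, 1.279, -0.15], TCP at [0.199, 0.645, 0.25] pointing down, gripper open.
Joint ranges: [-2.77, 2.77], [-0.9, 2.22], [0.21, 2.48], [-1.53, 4.67], [0.24, 2.81], [-2.84, 2.84]. Speed limits (rad/s): [2.79, 2.79, 3.14, 3.14, 3.14, 3.14].

INTERFACE

Orientations are given as a unit quaternion [x, y, z, w].
In Python, from plant import monitor, eyes, ctrl gives the robot as it stands.
- The arm moves only by the shell command python3 -m handwheel 'ROWS' [FORCE]. ROWS is JSON, a list of rows, each a list of 7 numbers: the shift along the tool's x, y, z in units of 40 cm (1.0 is 40 cm), then the turn, a rotation vector about the tool's x, y, z in units of pi rad (1.0 is pi rad), then the opening, from -1 (shut) to 1 (fully open). A call has 1 to 12 rows; each row is the pose to reach, as a shift and turn from the pose commanded when the call began, along the tool's axes at that moment, turning the shorter way round; what a row does not reach only later rows make up. A row lasts 1/8 s, in which the tool goes at most 62.5 mm and 10.7 degrees, less where a joint would pass 70% of its speed; a pose out of reach is approached as far as the arm can. A call with a number of a shift or a turn outside -1 to 1 is refused whole. A call with a gripper value outside its range is refused whole. The fingers move at their own pace and stop on an object; FORCE is the grip in N (left out, the last holds). Time passes only in rows, so rows that repeat a pose let the fingers close. It gives the time, the measured TCP pose, the force, the opening and the grip force at its end, in the units of the state.
- monitor.get_state(): the state, without advancing time (a new reading comes with each control period).
- eyes.read_camera(name): name is "scene" or "top"; returns the picture (480x640x3 uint8, red, green, blue); there is no depth.
- eyes.camera_params(name): a dict with "K" (3x3 intrinsics, pixels), "R" (3x3) and "t" (3): a world point X has camera coordinates R X + t. Camera axes: x right, y down, z forward; pixel columns grow to the right and rows downward; lengths in m; the calibration is good to about 2 mm. A picture is of the moment at which its call begins. camera_params takes no time and is no camera call.
- ctrl.sign_off(): hands the job in; it is judged then, once.
The state is a dict: "time": time; "qpos": joint angles; "dq": joint speeds; "joint_efforts": joint torques, N m; "eef_pos": TCP position; "tcp_rot": TCP orientation; "contact_force": force on the tool from outside, world axes, zero at the start; "wrist_torque": the same for the moment, N m; "opening": opening from 0.0 (shut) to 1.0 (fully open); "finger_force": force on a finger pad.
Only numpy, scipy, OpenCV 4.12 (cv2) and the standard library are available. Lean on these libraries where they do the work, as an engineer would, in place of code of your own. Each camera call takes 0.05 s, during which the arm holds its last target. There are 200 camera calls.

## Working session

There is one attempt and no reset: what is moved stays moved. The work goes in short steps, Python scripts to look and compute and a shell command to move; the robot and the scene stay as the last step left them, time stands still between calls to the robot, and variables do not carry over. Pictures are saved under pics/ and viewed, at most 10 in all, crops included, and the job is handed in when it is done.

```bash
ls; mkdir -p pics; python3 - <<'E'
from plant import monitor, eyes
import cv2,json
for n in ("scene","top"):
    cv2.imwrite(f"pics/{n}0.png",eyes.read_camera(n)[:,:,::-1])
    p=eyes.camera_params(n);print(n,p)
print(monitor.get_state())
E
```

```text
pics
scene {'K': array([[553.16897975,   0.        , 318.02339261],
       [  0.        , 553.16897975, 239.74128224],
       [  0.        ,   0.        ,   1.        ]]), 'R': array([[-0.63762836,  0.7703421 ,  0.00176764],
       [ 0.47014482,  0.39096443, -0.79127155],
       [-0.61024087, -0.50370613, -0.61146236]]), 't': array([ 0.38277909, -0.15872642,  1.72630772])}
top {'K': array([[574.97764855,   0.        , 308.61573502],
       [  0.        , 574.97764855, 228.77381543],
       [  0.        ,   0.        ,   1.        ]]), 'R': array([[ 0.00727244, -0.99984066, -0.01630228],
       [-0.9806107 , -0.00393801, -0.19592641],
       [ 0.19583099,  0.01741105, -0.98048308]]), 't': array([0.00400195, 0.66208166, 1.33422015])}
{'time': 0.1, 'qpos': array([ 1.12098804e+00,  2.87125602e-01,  1.57803159e+00,  7.03746326e-06,
        1.27861993e+00, -1.50035616e-01]), 'dq': array([-5.35825264e-04, -1.41342380e-03, -2.37690495e-03,  9.74696262e-04,
       -3.03290251e-05,  1.78063650e-03]), 'joint_efforts': array([ 2.76183027e-05, -4.07294762e+01, -2.93699723e+01, -1.47505698e-04,
        3.42547166e-03,  2.56095412e-07]), 'eef_pos': array([0.19907755, 0.64439174, 0.24905257]), 'tcp_rot': array([ 1.49326660e-01,  9.88787316e-01, -1.04248088e-03, -3.25913870e-04]), 'contact_force': array([-0.39370964,  0.39131677,  0.37693317]), 'wrist_torque': array([ 0.03802724, -0.0757535 ,  0.02590844]), 'finger_force': 0.0, 'opening': 0.9992546493333183}
```

View pics/scene0.png

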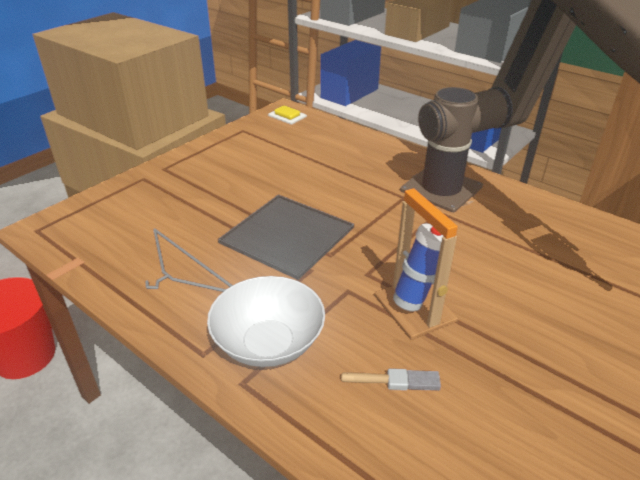

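View pics/top0.png

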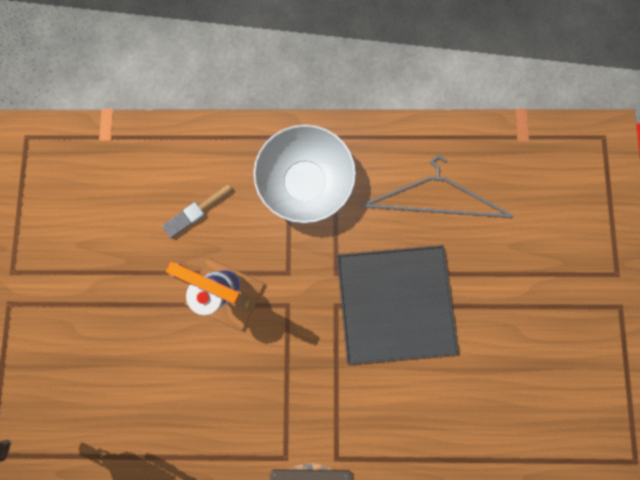

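```bash
cat > h.py <<'E'
import numpy as np, cv2
from plant import monitor, eyes
P={n:eyes.camera_params(n) for n in ("scene","top")}
def proj(n,X):
    p=P[n];c=np.atleast_2d(X)@p['R'].T+p['t'];q=c@p['K'].T
    return q[:,:2]/q[:,2:]
def back(n,uv,z):   # pixels -> world points on plane z
    p=P[n];C=-p['R'].T@p['t']
    d=np.c_[np.atleast_2d(uv),np.ones(len(np.atleast_2d(uv)))]@np.linalg.inv(p['K']).T@p['R']
    return C+d*((z-C[2])/d[:,2])[:,None]
E
python3 - <<'E'
from h import *
im=cv2.imread('pics/top0.png');hsv=cv2.cvtColor(im,cv2.COLOR_BGR2HSV)
m=cv2.inRange(hsv,(8,225,180),(18,255,255));m[:240]=0;m[320:]=0;m[:,:150]=0;m[:,270:]=0
c=max(cv2.findContours(m,0,2)[0],key=cv2.contourArea)
r=cv2.minAreaRect(c);b=cv2.boxPoints(r);print('bar',r,np.round(back('top',b,.29),4).tolist())
ce=back('top',[r[0]],.287)[0];print('bar centre',ce)
s=cv2.inRange(im,(0,0,0),(80,80,80));s[:200]=0;s[400:]=0;s[:,:320]=0;s[:,500:]=0
c=max(cv2.findContours(s,0,2)[0],key=cv2.contourArea);r=cv2.minAreaRect(c)
print('tray',r,back('top',[r[0]],.012),np.round(back('top',cv2.boxPoints(r),.012),4).tolist())
a=cv2.imread('pics/scene0.png')[180:345,360:500]
bb=cv2.resize(im[245:335,150:280],None,fx=5,fy=5,interpolation=2)
cv2.imwrite('pics/c0.png',cv2.resize(a,None,fx=3.6,fy=3.6,interpolation=2));cv2.imwrite('pics/c1.png',bb)
E
```

```text
bar ((229.61766052246094, 294.0294494628906), (12.854387283325195, 5.5783185958862305), 14.03624439239502) [[0.4814, 0.1742, 0.29], [0.4922, 0.1719, 0.29], [0.4862, 0.1467, 0.29], [0.4754, 0.1491, 0.29]]
bar centre [0.48403898 0.16092806 0.287     ]
tray ((396.5368347167969, 251.40570068359375), (2.172858238220215, 91.35057830810547), 84.80557250976562) [[ 0.61585025 -0.2118457   0.012     ]] [[0.6076, -0.0978, 0.012], [0.6296, -0.3256, 0.012], [0.6241, -0.3258, 0.012], [0.6021, -0.0982, 0.012]]
```

View pics/c0.png

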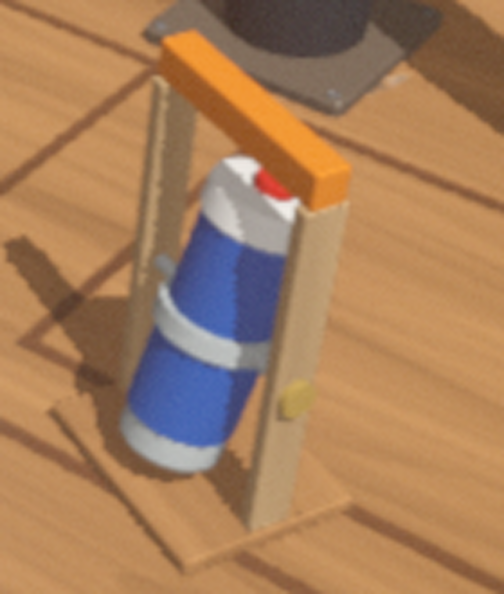

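View pics/c1.png

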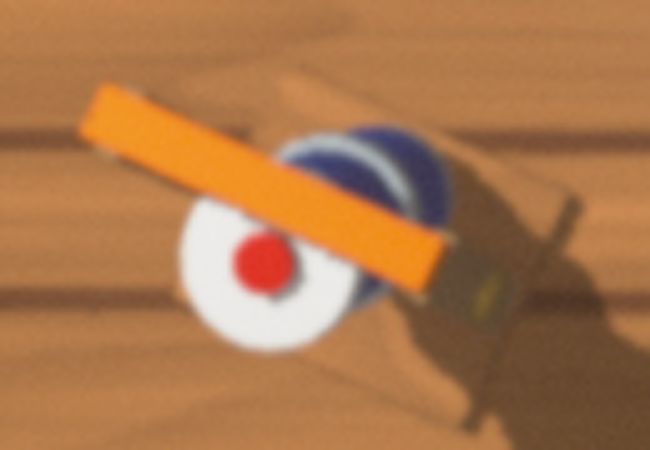

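```bash
cat >> h.py <<'E'
Zc=np.r_[np.linspace(-.075,.06,60)]
def cup_edge(piv,yaw,lean,zs):
    """image left-silhouette (u,v) of the cup per height zs, scene camera"""
    ex=np.array([np.cos(yaw),np.sin(yaw),0]);ey=np.array([-np.sin(yaw),np.cos(yaw),0]);ez=np.array([0,0,1])
    ax=np.sin(lean)*ex+np.cos(lean)*ez; cx=np.cos(lean)*ex-np.sin(lean)*ez
    C=-P['scene']['R'].T@P['scene']['t']; d=C-piv
    a=np.array([d@cx,d@ey]);D=np.hypot(*a);phi=np.arctan2(a[1],a[0]);b=np.arccos(.036/D)
    E=[]
    for s in (b,-b):
        n=np.cos(phi+s)*cx+np.sin(phi+s)*ey
        E.append(proj('scene',piv+zs[:,None]*ax+.036*n))
    return min(E,key=lambda e:e[:,0].mean())
def blue(im):
    b,g,r=[im[:,:,i].astype(int) for i in range(3)]
    return b-r   # BGR
def measure(piv,yaw,im,dbg=False):
    """lean from the left blue edge; also offset (px)"""
    from scipy.optimize import least_squares
    u0,v0=proj('scene',piv)[0].astype(int)
    d=cv2.GaussianBlur(blue(im).astype(np.float32),(0,0),.7)
    pts=[]
    for v in range(v0-38,v0+42):
        row=d[v,u0-60:u0+50]; k=np.where(row>60)[0]
        if len(k)<6 : continue
        k=k[0]
        if k==0 or row[k+2]<75: continue
        pts.append((u0-60+k-(row[k]-60)/(row[k]-row[k-1]),v))
    pts=np.array(pts)
    def f(x):
        e=cup_edge(piv,yaw,x[0],np.linspace(-.1,.1,41)); o=np.argsort(e[:,1])
        return np.interp(pts[:,1],e[o,1],e[o,0])+x[1]-pts[:,0]
    s=least_squares(f,[0,0],loss='soft_l1',f_scale=.5,diff_step=1e-4)
    g=least_squares(lambda x:f([x[0],0]),[0],loss='soft_l1',f_scale=.5,diff_step=1e-4)
    return s.x,g.x[0],len(pts),np.sqrt(np.median(s.fun**2))
E
python3 - <<'E'
from h import *
b=np.array([[171,261.6],[239.4,292.2],[235.6,303.4],[166,271.4]])
w=back('top',b,.29);print(w.round(4).tolist(),w.mean(0))
l=(w[0]+w[3])/2-(w[1]+w[2])/2;yaw=-np.arctan2(l[0],l[1]);print('yaw',yaw,np.linalg.norm(l))
print('foot corners',back('top',[[265.6,285],[244,330.6]],.014))
t=back('top',[[340,255],[443,246],[459,354],[349,363]],.014);print('tray',t.round(4).tolist(),t.mean(0))
im=cv2.imread('pics/scene0.png')
# scene bar corners from crop: top-face corners
s=np.array([[195,32],[350,168],[316,180],[163,45]])/3.6+[360,180]
print('scene bar',back('scene',s,.29).round(4).tolist(),back('scene',s,.29).mean(0))
c=w.mean(0);piv=np.array([c[0],c[1],.125]);print(proj('scene',piv))
print(measure(piv,yaw,im))
print(np.unique(cv2.cvtColor(im,cv2.COLOR_BGR2HSV)[290:300,430:438].reshape(-1,3),axis=0)[:2])
E
```

```text
[[0.5484, 0.2815, 0.29], [0.4875, 0.141, 0.29], [0.4653, 0.1479, 0.29], [0.5285, 0.2905, 0.29]] [0.5074366  0.21522036 0.29      ]
yaw -0.41320438388563474 0.15452782083300326
foot corners [[0.52969145 0.11434329 0.014     ]
 [0.417937   0.16475594 0.014     ]]
tray [[0.6058, -0.0703, 0.014], [0.6298, -0.3278, 0.014], [0.366, -0.3561, 0.014], [0.3428, -0.0911, 0.014]] [ 0.48607329 -0.21133702  0.014     ]
scene bar [[0.4647, 0.1549, 0.29], [0.5283, 0.2923, 0.29], [0.5498, 0.2835, 0.29], [0.489, 0.148, 0.29]] [0.50795216 0.21970195 0.29      ]
[[419.17087366 268.96537006]]
(array([-0.24655024,  6.08834368]), np.float64(-0.01670515163774492), 35, np.float64(2.2924932656191572))
[[ 13 103 134]
 [ 14 103 131]]
```

```bash
python3 - <<'E'
from h import *
im=cv2.imread('pics/scene0.png');d=blue(im)
piv=np.array([.5077,.217,.125]);yaw=-.42
for v in range(225,315,4): print(v,d[v,392:452:3].tolist())
e=cup_edge(piv,yaw,-.28,np.linspace(-.095,.095,9));print(e.round(1).tolist())
E
```

```text
225 [-102, -99, -102, -58, -70, -57, -59, -89, -99, -80, -14, -10, -11, -40, -114, -112, -112, -153, -192, -188]
229 [-104, -102, -95, -63, -68, -58, -59, -91, -85, -14, -11, -14, -10, -108, -160, -114, -113, -113, -123, -180]
233 [-101, -98, -86, -65, -69, -56, -62, -77, -22, -11, -12, -13, -13, -36, -133, -167, -132, -110, -125, -169]
237 [-103, -104, -81, -67, -55, -58, -60, -95, -22, -10, -10, -12, -13, -13, -14, -10, -10, -65, -141, -155]
241 [-96, -102, -71, -70, -56, -57, -67, -86, 36, -7, -11, -10, -12, -13, -11, -13, -16, -57, -75, -72]
245 [-96, -93, -58, -73, -56, -58, -81, 7, 54, 62, 42, -5, -12, -12, -12, -13, -27, -63, -70, -74]
249 [-92, -71, -52, -68, -54, -55, -49, 44, 65, 80, 89, 96, 54, 25, -5, -11, -41, -67, -72, -71]
253 [-70, -87, -59, -55, -7, -8, 26, 56, 73, 86, 93, 80, 56, 54, 56, 51, -51, -71, -74, -74]
257 [-99, -93, -65, -55, -51, 6, 50, 69, 79, 90, 101, 81, 55, 56, 55, 39, -56, -70, -74, -74]
261 [-100, -89, -54, -56, -6, 28, 59, 81, 89, 92, 100, 82, 56, 56, 55, 5, -61, -72, -71, -74]
265 [-60, -55, -56, -53, -4, 4, 69, 81, 95, 98, 104, 86, 59, 58, 51, -2
[... 638 characters left out ...]
103, 87, 49, -64, -90, -57, -65, -99, -100, -101, -102]
297 [-54, -4, 7, 85, 101, 101, 107, 106, 103, 105, 78, 15, -97, -78, -66, -67, -71, -73, -99, -99]
301 [-55, -11, -2, 0, 14, 80, 106, 106, 104, 98, 49, -88, -98, -60, -69, -73, -72, -76, -96, -95]
305 [-62, -60, -15, 0, 0, 0, 1, 2, 4, 0, -46, -90, -95, -56, -73, -72, -73, -86, -99, -98]
309 [-97, -69, -63, -59, -27, -5, 0, -1, -1, -32, -59, -63, -91, -55, -70, -71, -70, -96, -103, -102]
313 [-93, -101, -103, -93, -82, -72, -85, -91, -93, -65, -64, -62, -58, -64, -74, -72, -74, -100, -102, -102]
[[391.2, 296.7], [394.5, 288.5], [397.8, 280.3], [401.1, 271.9], [404.6, 263.3], [408.1, 254.6], [411.6, 245.7], [415.3, 236.6], [419.0, 227.4]]
```

```bash
cat >> h.py <<'E'
from scipy.optimize import least_squares
from scipy.ndimage import map_coordinates
ZB=np.r_[np.linspace(.002,.047,24),np.linspace(-.072,-.036,20)]
def measure(piv,yaw,im,lean0=0.,thr=22):
    d=cv2.GaussianBlur(blue(im).astype(np.float32),(0,0),.6)
    x=np.array([lean0,0.]); off=np.arange(-14,12.1,.25)
    for it in range(4):
        e=cup_edge(piv,yaw,x[0],ZB)+[x[1],0]
        S=map_coordinates(d,[np.repeat(e[:,1],len(off)),(e[:,:1]+off).ravel()],order=1).reshape(len(ZB),-1)
        pts=[]
        for i in range(len(ZB)):
            k=np.where((S[i,1:]>=thr)&(S[i,:-1]<thr))[0]
            if len(k)==0: continue
            k=k[0]  # leftmost rise
            if S[i,min(k+12,len(off)-1)]<40: continue
            pts.append((ZB[i],e[i,0]+off[k]+.12,e[i,1]))
        pts=np.array(pts)
        def f(y):
            e=cup_edge(piv,yaw,y[0],np.linspace(-.1,.1,41))[::-1]
            o=np.argsort(e[:,1]);return np.interp(pts[:,2],e[o,1],e[o,0])+y[1]-pts[:,1]
        s=least_squares(f,x,loss='soft_l1',f_scale=.4,diff_step=1e-3,x_scale=[.05,1]);x=s.x
    return x,len(pts),float(np.median(abs(s.fun)))
E
python3 - <<'E'
from h import *
im=cv2.imread('pics/scene0.png');piv=np.array([.5077,.217,.125])
for l0 in (-.35,-.28,-.2,-.1): print(measure(piv,-.42,im,l0))
# planning the grasp: tool y -> carrier x
from scipy.spatial.transform import Rotation as R
s=monitor.get_state();R0=R.from_quat(s['tcp_rot']);yaw=-.42
y=np.array([np.cos(yaw),np.sin(yaw),0]);z=np.array([0,0,-1]);Rt=R.from_matrix(np.c_[np.cross(y,z),y,z])
for h in (.36,.279):
  print((R0.inv().apply(np.array([.5077,.217,h])-s['eef_pos'])/.4).round(4),((R0.inv()*Rt).as_rotvec()/np.pi).round(4))
E
```

```text
(array([-0.28232398,  1.31310182]), 44, 0.15956015067698104)
(array([-0.28349604,  1.3057219 ]), 44, 0.1331812811543216)
(array([-0.28463328,  1.3192341 ]), 44, 0.1384924800639169)
(array([-0.28340329,  1.30524222]), 44, 0.13215923274754005)
[-1.0526 -0.7936 -0.276 ] [-6.000e-04  5.000e-04  5.383e-01]
[-1.0526 -0.7931 -0.0735] [-6.000e-04  5.000e-04  5.383e-01]
```

```bash
r='unused'; python3 -m handwheel '[[-1,-0.76,-0.29,0,0,0.538,1],[-1,-0.76,-0.29,0,0,0.538,1],[-1,-0.76,-0.29,0,0,0.538,1],[-1,-0.76,-0.29,0,0,0.538,1],[-1,-0.76,-0.29,0,0,0.538,1],[-1,-0.76,-0.29,0,0,0.538,1],[-1,-0.76,-0.29,0,0,0.538,1],[-1,-0.76,-0.29,0,0,0.538,1],[-1,-0.76,-0.29,0,0,0.538,1],[-1,-0.76,-0.29,0,0,0.538,1],[-1,-0.76,-0.29,0,0,0.538,1],[-1,-0.76,-0.29,0,0,0.538,1]]' 60
cat > rel.py <<'E'
import sys
from h import *
from scipy.spatial.transform import Rotation as R
X=np.array([float(a) for a in sys.argv[1:4]]);yaw=float(sys.argv[4])
s=monitor.get_state();R0=R.from_quat(s['tcp_rot'])
y=np.array([np.cos(yaw),np.sin(yaw),0]);z=np.array([0,0,-1]);Rt=R.from_matrix(np.c_[np.cross(y,z),y,z])
print(s['time'],s['eef_pos'].round(4),(R0.inv().apply(X-s['eef_pos'])/.4).round(4),((R0.inv()*Rt).as_rotvec()/np.pi).round(4))
E
python3 rel.py .5077 .217 .279 -.42
```

```text
time: 1.6
eef_pos: [0.4909, 0.2373, 0.3658]
tcp_rot: [0.838, 0.546, -0.0, -0.0]
contact_force: [0.1, -0.1, 0.3]
opening: 0.999
finger_force: 0.0
1.6 [0.4909 0.2373 0.3658] [-0.0293  0.0591  0.2169] [-0.0003  0.0002  0.0013]
```

```bash
python3 -m handwheel '[[-0.029,0.059,0.04,0,0,0.001,1],[-0.029,0.059,0.13,0,0,0.001,1],[-0.029,0.059,0.217,0,0,0.001,1],[-0.029,0.059,0.217,0,0,0.001,1],[-0.029,0.059,0.217,0,0,0.001,-1],[-0.029,0.059,0.217,0,0,0.001,-1],[-0.029,0.059,0.217,0,0,0.001,-1],[-0.029,0.059,0.217,0,0,0.001,-1],[-0.029,0.059,0.217,0,0,0.001,-1]]' 80
python3 - <<'E'
from h import *
im=eyes.read_camera('scene')[:,:,::-1].copy();cv2.imwrite('pics/g.png',cv2.resize(im[130:350,350:520],None,fx=2.7,fy=2.7))
print(measure(np.array([.5077,.217,.125]),-.42,im,-.28))
s=monitor.get_state();print(s['time'],s['eef_pos'],s['opening'],s['finger_force'],s['contact_force'])
E
```

```text
time: 2.72
eef_pos: [0.5085, 0.2166, 0.281]
tcp_rot: [0.84, 0.543, 0.001, -0.0]
contact_force: [-2.1, 1.1, 6.0]
opening: 0.265
finger_force: 80.3
(array([-0.21287073,  0.83759024]), 44, 0.12810392141798843)
2.775 [0.508476   0.21662393 0.28096852] 0.2630885427618588 80.32150626182556 [-3.00322244  0.83463289  5.94355237]
```

View pics/g.png

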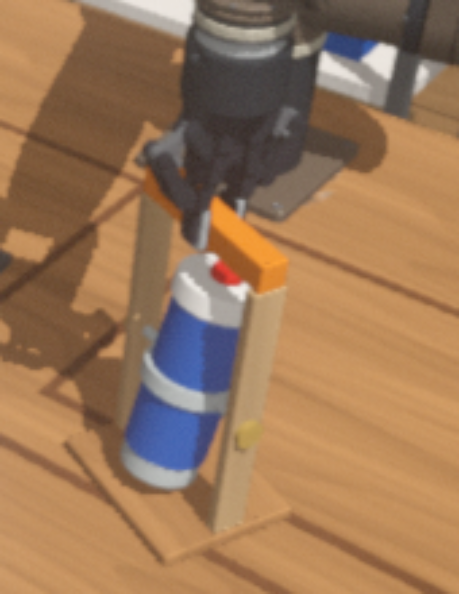

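```bash
cat > meas.py <<'E'
from h import *
from scipy.spatial.transform import Rotation as R
def look(l0=0.):
    s=monitor.get_state();im=eyes.read_camera('scene')[:,:,::-1].copy()
    M=R.from_quat(s['tcp_rot']).as_matrix();piv=s['eef_pos']+M[:,2]*.156
    y=M[:,1];yaw=np.arctan2(y[1],y[0]);pitch=np.arctan2(-y[2],np.hypot(y[0],y[1]))
    roll=np.arctan2(M[2,0],-M[2,2])
    x,n,r=measure(piv,yaw,im,l0)
    print('t %.3f tcp %s yaw %.3f pitch %.4f lean %.4f val %.3f off %.2f n %d res %.2f grip %.0f F %s'%(s['time'],s['eef_pos'].round(4),yaw,pitch,x[0],x[0]-pitch,x[1],n,r,s['finger_force'],s['contact_force'].round(1)))
    return s['time'],x[0],pitch,s
if __name__=='__main__': look(-.25)
E
python3 meas.py; python3 -m handwheel '[[0,0,-0.04,0,0,0,-1],[0,0,-0.1,0,0,0,-1],[0,0,-0.15,0,0,0,-1],[0,0,-0.15,0,0,0,-1]]' 80; python3 meas.py;  python3 -m handwheel '[[0,0,0,0.01,0,0,-1],[0,0,0,0.025,0,0,-1]]'; python3 meas.py
```

```text
t 2.775 tcp [0.5085 0.2166 0.281 ] yaw -0.422 pitch 0.0001 lean -0.2084 val -0.208 off 1.05 n 44 res 0.14 grip 80 F [-3.   0.8  5.9]
time: 3.32
eef_pos: [0.5095, 0.2161, 0.3411]
tcp_rot: [0.84, 0.543, 0.002, 0.001]
contact_force: [0.8, 1.1, -7.5]
opening: 0.267
finger_force: 79.1
t 3.325 tcp [0.5095 0.2161 0.3411] yaw -0.422 pitch -0.0036 lean -0.2241 val -0.221 off 1.17 n 44 res 0.16 grip 79 F [ 0.8  1.1 -7.5]
time: 3.62
eef_pos: [0.508, 0.2161, 0.3382]
tcp_rot: [0.839, 0.543, -0.023, -0.034]
contact_force: [-0.4, 0.4, -7.6]
opening: 0.265
finger_force: 79.1
t 3.625 tcp [0.508  0.2161 0.3382] yaw -0.422 pitch 0.0828 lean -0.1959 val -0.279 off 1.14 n 44 res 0.13 grip 79 F [-0.4  0.4 -7.6]
```

```bash
cat > ctl.py <<'E'
# usage: ctl.py "turn rows just run (units of pi, relative)" "x rows just run (m along carrier x)" "x rows planned"
import sys,json,os
from meas import *
from scipy.signal import cont2discrete
DT=1/80
KX=.025/9.81/.00248; L=.156*KX; G=.025/.00248; K=.0161/.00248; C=.003/.00248
def sim(l,r,pt,xt,d=0.,stop=False):
    """pt,xt: pitch and pivot-line TCP x at DT steps; r=lean rate excluding nothing; returns lean,rate arrays"""
    pd=np.gradient(pt,DT) if len(pt)>1 else pt*0; pd=np.diff(pt,append=pt[-1])/DT; xd=np.diff(xt,append=xt[-1])/DT
    w=r-L*pd[0]*0+0.; q=l-L*pt[0]+KX*xt[0]; A=[l];B=[r]
    for i in range(len(pt)-1):
        lean=q+L*pt[i]-KX*xt[i]; lr=w+L*pd[i]-KX*xd[i]
        if stop and lean-pt[i]<-.28: q+=-.28-(lean-pt[i]);lean=pt[i]-.28; w=max(w,pd[i]-L*pd[i]+KX*xd[i]); lr=w+L*pd[i]-KX*xd[i]
        w+=DT*(G*lean-K*(lean-pt[i])-C*(lr-pd[i])+d); q+=DT*w
        A.append(q+L*pt[i+1]-KX*xt[i+1]);B.append(w)
    return np.array(A),np.array(B)   # rate = rate with carrier at rest
def spread(v0,rows): return np.r_[v0,np.interp(np.arange(1,10*len(rows)+1)/10,np.arange(len(rows)+1),np.r_[v0,rows])]
F='log.json'
def main():
    arg=lambda k:[float(a) for a in sys.argv[k].split()] if len(sys.argv)>k else []
    S=json.load(open(F)) if os.path.exists(F) else None
    t,l,p,s=look(S['est'][0] if S else -.2)
    rows,xr,xp=arg(1),arg(2),arg(3)
    if S is None: S=dict(p=p,m=[[0,l]],P=[p],X=[0.],est=[l,0.])
    else:
        n0=len(S['P'])
        if rows:
            pr=spread(S['p'],[S['p']+np.pi*a for a in rows]); xx=spread(S['X'][-1],[S['X'][-1]+a for a in (xr or [0]*len(rows))])
            S['P']+=list(pr[1:]);S['X']+=list(xx[1:]);S['p']=pr[-1]
        S['m'].append([len(S['P'])-1,l])
    hold=lambda a:a+[a[-1]]*4   # the 0.05 s of the picture
    stop=l-p<-.265
    m=S['m'][-5:] ; i0=m[0][0]
    Pa=np.array(S['P'][i0:]);Xa=np.array(S['X'][i0:])
    if stop or len(S['m'])<2: est=[l,0.];d=0;S['m']=S['m'][-1:]
    else:
        k=[a[0]-i0 for a in m];y=np.array([a[1] for a in m])
        f=lambda v:np.r_[(sim(v[0],v[1],Pa,Xa,v[2])[0][k]-y)/.006,v[1]/.5,v[2]/.15]
        v=least_squares(f,[y[0],0,0]).x;A,B=sim(*v[:2],Pa,Xa,v[2]);est=[A[-1],B[-1]];d=v[2]
        print('est',np.round(est,4),'d %.3f'%d,'resid',np.round(f(v)[:len(y)]*.006,4))
    S['P']=hold(S['P']);S['X']=hold(S['X'])
    pc=S['p'];N=14
    A,B=sim(*est,np.full(5,pc),np.zeros(5),d,stop);st=[A[-1],B[-1]]
    xrow=(xp+[xp[-1]]*N)[:N] if xp else [0]*N
    xt=spread(0,xrow)
    def g(u):
        A,B=sim(*st,spread(pc,u),xt,d,stop);a=A[10::10];b=B[10::10]
        return np.r_[a*6,np.maximum(abs(a)-.1,0)*30*(not stop),b*2,u*.5,np.diff(np.r_[pc,u])*3,np.maximum(abs(np.diff(np.r_[pc,u]))-.14,0)*100,np.maximum(abs(u)-.24,0)*50,10*(a[-1]+b[-1]/1.36)*3]
    u=least_squares(g,np.full(N,.0)).x;A,B=sim(*st,spread(pc,u),xt,d,stop)
    print('cmd p %.4f'%pc,'TURN',np.round((u-pc)/np.pi,4).tolist());print('lean',A[10::10].round(3).tolist())
    S['est']=list(map(float,est));json.dump(S,open(F,'w'))
main()
E
python3 ctl.py
```

```text
t 3.675 tcp [0.5083 0.2159 0.3381] yaw -0.423 pitch 0.0856 lean -0.1714 val -0.257 off 1.27 n 44 res 0.14 grip 79 F [-1.3  0.3 -8.6]
cmd p 0.0856 TURN [0.0449, 0.0492, 0.0219, -0.002, -0.0177, -0.0261, -0.0298, -0.0307, -0.0304, -0.0297, -0.029, -0.0284, -0.028, -0.0277]
lean [-0.138, -0.106, -0.083, -0.063, -0.046, -0.032, -0.022, -0.015, -0.009, -0.006, -0.004, -0.003, -0.002, -0.001]
```

```bash
python3 ctl.py
```

```text
t 3.725 tcp [0.5088 0.2157 0.3383] yaw -0.423 pitch 0.0814 lean -0.1548 val -0.236 off 1.06 n 44 res 0.13 grip 79 F [ 0.3  0.1 -8.8]
est [-0.1557  0.2881] d 0.001 resid [ 0.0009 -0.0009]
cmd p 0.0856 TURN [0.0108, -0.003, -0.0158, -0.0242, -0.0285, -0.0301, -0.0303, -0.0298, -0.0292, -0.0286, -0.0282, -0.0278, -0.0276, -0.0275]
lean [-0.102, -0.075, -0.054, -0.038, -0.026, -0.018, -0.012, -0.008, -0.005, -0.003, -0.002, -0.001, -0.001, -0.001]
```

```bash
python3 -m handwheel '[[0,0,0,0.008,0,0,-1],[0,0,0,-0.003,0,0,-1]]' >/dev/null; python3 ctl.py "0.008 -0.003"
```

```text
t 4.025 tcp [0.509  0.2157 0.3391] yaw -0.423 pitch 0.0679 lean -0.0593 val -0.127 off 1.09 n 44 res 0.13 grip 79 F [ 0.5 -0.3 -8.5]
est [-0.0595  0.2917] d 0.010 resid [-0.0004  0.0007 -0.0003]
cmd p 0.0762 TURN [-0.0297, -0.0378, -0.037, -0.0336, -0.0303, -0.0279, -0.0263, -0.0254, -0.025, -0.0248, -0.0247, -0.0247, -0.0247, -0.0247]
lean [-0.031, -0.02, -0.011, -0.006, -0.003, -0.001, -0.001, -0.0, -0.0, -0.0, -0.0, -0.0, -0.0, -0.0]
```

```bash
python3 -m handwheel '[[0,0,0,-0.028,0,0,-1],[0,0,0,-0.036,0,0,-1],[0,0,0,-0.034,0,0,-1]]' >/dev/null; python3 - <<'E'
import json
S=json.load(open('log.json'));S['p']-=.007;S['P']=[a-.007 for a in S['P']];json.dump(S,open('log.json','w'))
E
python3 ctl.py "-0.028 -0.036 -0.034"
```

```text
t 4.450 tcp [0.5077 0.2165 0.3397] yaw -0.422 pitch -0.0358 lean -0.0138 val 0.022 off 1.36 n 44 res 0.13 grip 80 F [ 0.  -0.1 -8.1]
est [-0.0137  0.038 ] d 0.003 resid [-0.0005  0.001  -0.0005  0.0001]
cmd p -0.0376 TURN [0.0064, 0.0096, 0.011, 0.0116, 0.0117, 0.0118, 0.0118, 0.0118, 0.0118, 0.0118, 0.0118, 0.0118, 0.0118, 0.0118]
lean [-0.007, -0.004, -0.003, -0.002, -0.001, -0.001, -0.001, -0.0, -0.0, -0.0, -0.0, -0.0, -0.0, -0.0]
```

```bash
python3 -m handwheel '[[0,0,0,0.0065,0,0,-1],[0,0,0,0.0095,0,0,-1],[0,0,0,0.011,0,0,-1],[0,0,0,0.0115,0,0,-1]]' >/dev/null; python3 ctl.py "0.0065 0.0095 0.011 0.0115" "" "0.0007 0.0029 0.0065 0.0115 0.0179 0.0258 0.0344 0.043 0.0517 0.0603 0.0689 0.0775 0.0861 0.0947"
```

```text
t 5.000 tcp [0.5087 0.216  0.3395] yaw -0.423 pitch -0.0014 lean -0.0018 val -0.000 off 1.32 n 44 res 0.13 grip 80 F [ 0.2 -0.8 -9. ]
est [-0.0018  0.005 ] d 0.004 resid [-0.0005  0.001  -0.0006  0.0001 -0.    ]
cmd p -0.0015 TURN [0.0047, 0.0051, 0.0041, 0.0029, 0.0019, 0.0011, 0.0005, 0.0, -0.0005, -0.001, -0.0014, -0.0018, -0.0021, -0.0023]
lean [0.002, 0.003, 0.004, 0.004, 0.004, 0.002, 0.001, -0.001, -0.003, -0.005, -0.007, -0.011, -0.015, -0.02]
```

```bash
python3 -m handwheel '[[-0.0046,0.0018,0,0.0045,0,0,-1],[-0.0185,0.0072,0,0.005,0,0,-1],[-0.0416,0.0162,0,0.004,0,0,-1],[-0.0739,0.0287,0,0.003,0,0,-1],[-0.1154,0.0448,0,0.002,0,0,-1]]' >/dev/null; python3 ctl.py "0.0045 0.005 0.004 0.003 0.002" "0.0007 0.0029 0.0065 0.0115 0.0179" "0.0079 0.0165 0.0251 0.0338 0.0424 0.051 0.0596 0.0682 0.0768 0.0854 0.094 0.1026 0.1112 0.1191"
```

```text
t 5.675 tcp [0.5058 0.1655 0.3396] yaw -0.422 pitch 0.0043 lean 0.0092 val 0.005 off 1.24 n 44 res 0.14 grip 80 F [ 0.2  0.4 -8.2]
est [0.0089 0.0632] d 0.010 resid [ 0.0007 -0.0012 -0.0002  0.0011 -0.0003]
cmd p 0.0048 TURN [-0.0046, -0.005, -0.0041, -0.0032, -0.0026, -0.0024, -0.0024, -0.0026, -0.003, -0.0034, -0.0038, -0.0042, -0.0044, -0.0046]
lean [0.009, 0.007, 0.005, 0.003, 0.002, 0.001, -0.0, -0.002, -0.003, -0.005, -0.008, -0.011, -0.015, -0.019]
```

```bash
python3 -m handwheel '[[-0.051,0.0198,0,-0.0045,0,0,-1],[-0.106,0.0413,0,-0.005,0,0,-1],[-0.162,0.0628,0,-0.004,0,0,-1],[-0.2175,0.0845,0,-0.003,0,0,-1],[-0.273,0.106,0,-0.0025,0,0,-1],[-0.328,0.1275,0,-0.0025,0,0,-1]]' >/dev/null; python3 ctl.py "-0.0045 -0.005 -0.004 -0.003 -0.0025 -0.0025" "0.0079 0.0165 0.0251 0.0338 0.0424 0.051" "0.0086 0.0172 0.0258 0.0344 0.043 0.0509 0.0573 0.0623 0.0659 0.068 0.0688 0.0688"; python3 rel.py .486 -.211 .34 -.42
```

```text
t 6.475 tcp [0.4984 0.0247 0.3395] yaw -0.423 pitch -0.0035 lean -0.0140 val -0.011 off 1.31 n 44 res 0.12 grip 80 F [-0.4 -0.1 -8.4]
est [-0.0133  0.038 ] d 0.000 resid [-0.0004  0.0011  0.0016 -0.0032  0.0008]
cmd p -0.0030 TURN [0.0088, 0.0087, 0.006, 0.0032, 0.0012, 0.0, -0.0006, -0.0008, -0.0007, -0.0005, -0.0003, -0.0, 0.0002, 0.0004]
lean [-0.01, -0.009, -0.009, -0.009, -0.01, -0.01, -0.01, -0.009, -0.009, -0.007, -0.005, -0.004, -0.003, -0.002]
6.525 [0.4984 0.022  0.3395] [-0.5435  0.2115  0.0022] [ 0.0017  0.0014 -0.0014]
```

```bash
python3 -m handwheel '[[-0.055,0.0215,0,0.0085,0,0,-1],[-0.11,0.043,0,0.0085,0,0,-1],[-0.166,0.0645,0,0.006,0,0,-1],[-0.221,0.086,0,0.003,0,0,-1],[-0.277,0.1075,0,0.001,0,0,-1]]' >/dev/null; python3 ctl.py "0.0085 0.0085 0.006 0.003 0.001" "0.0086 0.0172 0.0258 0.0344 0.043" "0.0079 0.0151 0.0214 0.0269 0.0315 0.0352 0.038 0.04 0.0412 0.0416 0.0416"; python3 rel.py .486 -.211 .34 -.42
```

```text
t 7.150 tcp [ 0.4921 -0.0937  0.3396] yaw -0.423 pitch -0.0007 lean 0.0162 val 0.017 off 1.70 n 44 res 0.12 grip 80 F [-0.7  0.7 -8.9]
est [0.0139 0.1088] d 0.018 resid [ 0.0004 -0.0011 -0.0043  0.0073 -0.0023]
cmd p 0.0001 TURN [-0.0153, -0.0156, -0.0116, -0.0075, -0.0045, -0.0028, -0.0019, -0.0015, -0.0013, -0.0012, -0.0012, -0.0011, -0.0011, -0.0011]
lean [0.013, 0.009, 0.006, 0.003, 0.001, -0.001, -0.002, -0.002, -0.003, -0.002, -0.001, -0.001, -0.001, -0.001]
7.2 [ 0.4921 -0.0965  0.3397] [-0.2671  0.104   0.0005] [ 0.0008  0.0013 -0.0015]
```

```bash
python3 -m handwheel '[[-0.051,0.0198,0,-0.015,0,0,-1],[-0.097,0.0378,0,-0.0155,0,0,-1],[-0.137,0.0535,0,-0.0115,0,0,-1],[-0.173,0.0673,0,-0.0075,0,0,-1],[-0.202,0.0788,0,-0.0045,0,0,-1]]' >/dev/null; python3 ctl.py "-0.015 -0.0155 -0.0115 -0.0075 -0.0045" "0.0079 0.0151 0.0214 0.0269 0.0315" "0.0035 0.0063 0.0084 0.0096 0.0101 0.0101"; python3 rel.py .486 -.211 .34 -.42
```

```text
t 7.825 tcp [ 0.4882 -0.1802  0.3393] yaw -0.423 pitch -0.0133 lean -0.0105 val 0.003 off 1.30 n 44 res 0.11 grip 80 F [ 1.5  0.5 -9.1]
est [-0.0093 -0.008 ] d 0.012 resid [ 0.0004 -0.0031  0.0071 -0.0055  0.0012]
cmd p -0.0140 TURN [0.0087, 0.0095, 0.0079, 0.006, 0.0047, 0.004, 0.0036, 0.0035, 0.0036, 0.0036, 0.0037, 0.0038, 0.0038, 0.0038]
lean [-0.009, -0.009, -0.008, -0.007, -0.005, -0.004, -0.003, -0.002, -0.001, -0.001, -0.0, -0.0, -0.0, -0.0]
7.875 [ 0.4882 -0.1816  0.3393] [-0.0694  0.0252 -0.0013] [ 0.0044  0.0006 -0.0011]
```

Finish the approach; rows end at the tray centre while lowering slightly.

```bash
python3 -m handwheel '[[-0.024,0.0087,0.005,0.0085,0,0,-1],[-0.044,0.0157,0.015,0.0095,0,0,-1],[-0.058,0.021,0.025,0.008,0,0,-1],[-0.066,0.024,0.035,0.006,0,0,-1],[-0.069,0.025,0.045,0.0045,0,0,-1]]' >/dev/null; python3 ctl.py "0.0085 0.0095 0.008 0.006 0.0045" "0.0035 0.0063 0.0084 0.0096 0.01"; python3 rel.py .486 -.211 .33 -.42; python3 - <<'E'
from h import *
cv2.imwrite('pics/t.png',eyes.read_camera('top')[:,:,::-1])
E
```

```text
t 8.500 tcp [ 0.486  -0.2086  0.3212] yaw -0.422 pitch -0.0001 lean 0.0032 val 0.003 off 1.20 n 44 res 0.13 grip 80 F [-0.1  0.4 -7.7]
est [0.0029 0.0342] d 0.024 resid [-0.0005  0.0052 -0.0069  0.0026 -0.0003]
cmd p 0.0001 TURN [-0.0065, -0.0068, -0.0052, -0.0036, -0.0023, -0.0016, -0.0012, -0.0011, -0.001, -0.0011, -0.0011, -0.0011, -0.0011, -0.0012]
lean [0.004, 0.004, 0.003, 0.003, 0.002, 0.002, 0.001, 0.001, 0.001, 0.0, 0.0, 0.0, 0.0, 0.0]
8.55 [ 0.4859 -0.2085  0.3206] [-0.0056  0.0027 -0.0235] [-0.0001 -0.0001 -0.0007]
```

View pics/t.png

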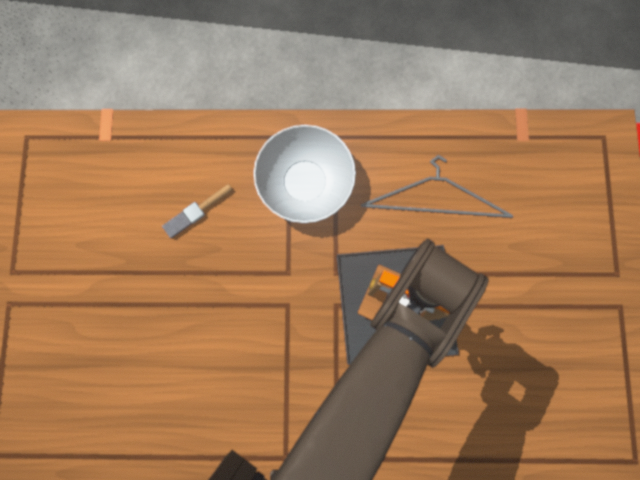

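```bash
python3 -m handwheel '[[0,0,0,-0.0075,0,0,-1],[0,0,0,-0.007,0,0,-1],[0,0,0,-0.0055,0,0,-1],[0,0,0,-0.004,0,0,-1],[0,0,0,-0.0025,0,0,-1]]' >/dev/null; python3 ctl.py "-0.0075 -0.007 -0.0055 -0.004 -0.0025"
```

```text
t 9.225 tcp [ 0.4862 -0.2086  0.3216] yaw -0.422 pitch -0.0076 lean -0.0116 val -0.004 off 1.20 n 44 res 0.13 grip 80 F [-0.5 -0.5 -8.4]
est [-0.0115 -0.0369] d 0.004 resid [ 0.0006 -0.0042  0.0051 -0.0015  0.    ]
cmd p -0.0078 TURN [0.0109, 0.0114, 0.0087, 0.0059, 0.004, 0.0028, 0.0022, 0.002, 0.002, 0.002, 0.0021, 0.0021, 0.0022, 0.0022]
lean [-0.01, -0.009, -0.007, -0.006, -0.004, -0.003, -0.002, -0.002, -0.001, -0.001, -0.0, -0.0, -0.0, -0.0]
```

```bash
python3 -m handwheel '[[0,0,0,0.011,0,0,-1],[0,0,0,0.0115,0,0,-1],[0,0,0,0.0085,0,0,-1],[0,0,0,0.006,0,0,-1],[0,0,0,0.004,0,0,-1]]' >/dev/null; python3 ctl.py "0.011 0.0115 0.0085 0.006 0.004"
```

```text
t 9.900 tcp [ 0.4861 -0.2085  0.3216] yaw -0.422 pitch 0.0043 lean 0.0222 val 0.018 off 1.21 n 44 res 0.10 grip 80 F [-0.2 -0.2 -7.8]
est [0.0209 0.0633] d 0.034 resid [-0.      0.0008 -0.0043  0.005  -0.0013]
cmd p 0.0048 TURN [-0.0188, -0.0194, -0.0146, -0.0097, -0.0062, -0.0041, -0.0031, -0.0027, -0.0027, -0.0028, -0.0029, -0.003, -0.0031, -0.0031]
lean [0.019, 0.016, 0.013, 0.01, 0.008, 0.006, 0.004, 0.003, 0.002, 0.001, 0.001, 0.0, 0.0, 0.0]
```

```bash
python3 -m handwheel '[[0,0,0,-0.016,0,0,-1],[0,0,0,-0.016,0,0,-1],[0,0,0,-0.012,0,0,-1]]' >/dev/null; python3 ctl.py "-0.016 -0.016 -0.012"
```

```text
t 10.325 tcp [ 0.4859 -0.2085  0.3216] yaw -0.422 pitch -0.0312 lean 0.0041 val 0.035 off 1.25 n 44 res 0.13 grip 80 F [-0.1 -0.8 -9.3]
est [ 0.0067 -0.0429] d 0.016 resid [ 0.0002 -0.0017  0.0058 -0.0067  0.0026]
cmd p -0.0329 TURN [0.0084, 0.0113, 0.0117, 0.0113, 0.0108, 0.0103, 0.01, 0.0098, 0.0097, 0.0097, 0.0097, 0.0097, 0.0097, 0.0097]
lean [0.004, 0.002, 0.001, 0.001, 0.0, -0.0, -0.0, -0.0, -0.0, -0.0, -0.0, -0.0, -0.0, -0.0]
```

```bash
cat > fit.py <<'E'
import json,re,numpy as np
src=open('ctl.py').read().replace('\nmain()','');exec(src)
S=json.load(open(F));m=S['m'];Pa=np.array(S['P']);Xa=np.array(S['X'])
k0=np.array([G,K,C,L,KX])
def f(v):
    global G,K,C,L,KX
    G,K,C,L,KX=k0*v[:5];r=[]
    for j in range(len(m)-3):   # windows of 4 measurements, free state each
        i=m[j][0];n=m[j+3][0]-i+1;ks=[a[0]-i for a in m[j:j+4]];y=np.array([a[1] for a in m[j:j+4]])
        z=np.zeros(2)
        b=sim(0,0,Pa[i:i+n],Xa[i:i+n],v[5])[0][ks]
        b0=sim(0,0,0*Pa[i:i+n],0*Xa[i:i+n],0)[0][ks]
        M=np.c_[sim(1,0,0*Pa[i:i+n],0*Xa[i:i+n])[0][ks],sim(0,1,0*Pa[i:i+n],0*Xa[i:i+n])[0][ks]]
        b1=sim(0,0,Pa[i:i+n],Xa[i:i+n],v[5])[0][ks]
        s=np.linalg.lstsq(M,y-b1,rcond=None)[0];r+=list((M@s+b1-y)/.003)
    return np.r_[r,(np.array(v[:5])-1)/.15,v[5]/.1]
r0=f(np.r_[np.ones(5),0]);s=least_squares(f,np.r_[np.ones(5),0]);print(s.x.round(3),(r0[:-6]**2).mean(),(s.fun[:-6]**2).mean())
print(r0[:-6].reshape(-1,4).round(1).tolist());print(s.fun[:-6].reshape(-1,4).round(1).tolist())
E
python3 fit.py
```

```text
[0.965 1.212 1.305 1.041 1.162 0.022] 1.5086013658270683 0.4177167707755305
[[-0.2, 0.3, -0.1, 0.0], [0.1, -0.2, 0.1, -0.0], [-0.2, 0.5, 0.8, -0.4], [-0.1, 0.4, -1.1, 0.3], [-0.0, -0.2, 3.2, -1.2], [-0.4, 3.2, -1.3, 0.0], [0.1, -1.1, 1.9, -0.6], [-0.4, 2.1, -0.3, -0.2], [-0.2, 0.5, 3.1, -1.3], [-0.4, 2.8, -1.8, 0.4]]
[[0.1, -0.1, -0.2, 0.1], [0.1, -0.1, 0.1, -0.0], [-0.1, 0.2, -0.0, -0.0], [0.3, -0.7, -1.4, 0.9], [0.1, -1.0, 1.5, -0.6], [-0.2, 1.7, -0.4, -0.3], [0.1, -0.5, 0.0, 0.1], [0.1, -0.3, -0.8, 0.5], [0.0, -0.3, 1.4, -0.7], [-0.2, 1.4, -0.8, 0.0]]
```

```bash
sed -i "s|^KX=.*|KX=1.03*1.1; L=.156*1.07; G=10.08*.97; K=6.49*1.2; C=1.21*1.3|; s|v\[2\]/.15\]|(v[2]-.022)/.05]|" ctl.py; python3 -m handwheel '[[0,0,0,0.0075,0,0,-1],[0,0,0,0.01,0,0,-1],[0,0,0,0.01,0,0,-1],[0,0,0,0.0095,0,0,-1]]' >/dev/null; python3 ctl.py "0.0075 0.01 0.01 0.0095"
```

```text
t 10.875 tcp [ 0.4863 -0.2086  0.3215] yaw -0.422 pitch -0.0032 lean -0.0065 val -0.003 off 1.21 n 44 res 0.13 grip 80 F [-0.2  0.2 -8.1]
est [-0.0068 -0.0156] d 0.034 resid [-0.0003  0.0022 -0.0031  0.0018 -0.0003]
cmd p -0.0030 TURN [0.0039, 0.0033, 0.0019, 0.0007, -0.0, -0.0004, -0.0005, -0.0005, -0.0005, -0.0005, -0.0005, -0.0004, -0.0004, -0.0004]
lean [-0.006, -0.005, -0.004, -0.003, -0.002, -0.001, -0.001, -0.001, -0.0, -0.0, -0.0, -0.0, -0.0, -0.0]
```

```bash
python3 -m handwheel '[[0,0,0,0.004,0,0,-1],[0,0,0,0.0035,0,0,-1],[0,0,0,0.002,0,0,-1],[0,0,0,0.0005,0,0,-1],[0,0,0,0,0,0,-1]]' >/dev/null; python3 ctl.py "0.004 0.0035 0.002 0.0005 0"
```

```text
t 11.550 tcp [ 0.4861 -0.2086  0.3216] yaw -0.422 pitch -0.0033 lean -0.0035 val -0.000 off 1.19 n 44 res 0.13 grip 80 F [ 0.4 -0.4 -9.4]
est [-0.0038  0.0041] d 0.028 resid [ 0.0002 -0.0022  0.0027 -0.0003 -0.0003]
cmd p -0.0030 TURN [0.0007, 0.0005, 0.0002, -0.0, -0.0002, -0.0002, -0.0002, -0.0002, -0.0002, -0.0002, -0.0002, -0.0002, -0.0002, -0.0002]
lean [-0.003, -0.002, -0.001, -0.001, -0.001, -0.0, -0.0, -0.0, -0.0, -0.0, -0.0, -0.0, -0.0, -0.0]
```

```bash
python3 -m handwheel '[[0,0,0,0.0007,0,0,-1],[0,0,0,0.0005,0,0,-1],[0,0,0,0.0002,0,0,-1],[0,0,0,0,0,0,-1],[0,0,0,-0.0002,0,0,-1]]' >/dev/null; python3 ctl.py "0.0007 0.0005 0.0002 0 -0.0002"
```

```text
t 12.225 tcp [ 0.4862 -0.2086  0.3216] yaw -0.422 pitch -0.0038 lean -0.0064 val -0.003 off 1.19 n 44 res 0.12 grip 80 F [ 0.7 -0.1 -7.9]
est [-0.0053 -0.0026] d 0.025 resid [-0.001   0.0031 -0.0008 -0.0023  0.0011]
cmd p -0.0037 TURN [0.0022, 0.0019, 0.0012, 0.0007, 0.0003, 0.0001, 0.0001, 0.0001, 0.0001, 0.0001, 0.0001, 0.0001, 0.0001, 0.0001]
lean [-0.004, -0.003, -0.002, -0.002, -0.001, -0.001, -0.001, -0.0, -0.0, -0.0, -0.0, -0.0, -0.0, -0.0]
```

```bash
python3 -m handwheel '[[0,0,0,0.0025,0,0,-1],[0,0,0,0.002,0,0,-1],[0,0,0,0.0015,0,0,-1],[0,0,0,0.001,0,0,-1],[0,0,0,0.0005,0,0,-1]]' >/dev/null; python3 ctl.py "0.0025 0.002 0.0015 0.001 0.0005"
```

```text
t 12.900 tcp [ 0.4862 -0.2086  0.3216] yaw -0.422 pitch -0.0023 lean -0.0027 val -0.000 off 1.21 n 44 res 0.12 grip 80 F [ 0.7 -0.2 -8.6]
est [-0.003  0.002] d 0.017 resid [-0.      0.0002 -0.001   0.001  -0.0002]
cmd p -0.0021 TURN [0.0007, 0.0006, 0.0003, 0.0001, -0.0, -0.0001, -0.0001, -0.0001, -0.0001, -0.0001, -0.0001, -0.0, -0.0, -0.0]
lean [-0.002, -0.002, -0.001, -0.001, -0.001, -0.0, -0.0, -0.0, -0.0, -0.0, -0.0, -0.0, -0.0, -0.0]
```

```bash
python3 -m handwheel '[[0,0,0.01,0.0007,0,0,-1],[0,0,0.025,0.0006,0,0,-1],[0,0,0.04,0.0006,0,0,-1],[0,0,0.055,0.0006,0,0,-1],[0,0,0.062,0.0006,0,0,-1]]' >/dev/null; python3 ctl.py "0.0007 0.0006 0.0006 0.0006 0.0006";  python3 -m handwheel '[[0,0,0.008,0,0,0,-1],[0,0,0.016,0,0,0,-1],[0,0,0.023,0,0,0,-1],[0,0,0.028,0,0,0,-1],[0,0,0.03,0,0,0,-1]]'
```

```text
t 13.575 tcp [ 0.486  -0.2085  0.2959] yaw -0.422 pitch 0.0010 lean -0.0033 val -0.004 off 1.21 n 44 res 0.12 grip 80 F [-0.5  0.3 -7.9]
est [-0.0027  0.0026] d 0.014 resid [ 0.0001 -0.0005  0.001  -0.0014  0.0005]
cmd p -0.0002 TURN [0.0003, 0.0001, -0.0002, -0.0004, -0.0005, -0.0005, -0.0005, -0.0005, -0.0005, -0.0005, -0.0005, -0.0005, -0.0005, -0.0005]
lean [-0.002, -0.001, -0.001, -0.001, -0.001, -0.0, -0.0, -0.0, -0.0, -0.0, -0.0, -0.0, -0.0, -0.0]
time: 14.25
eef_pos: [0.4862, -0.2087, 0.2849]
tcp_rot: [0.84, 0.543, -0.0, 0.0]
contact_force: [-1.6, 2.0, -5.9]
opening: 0.269
finger_force: 80.0
```

```bash
python3 -m handwheel '[[0,0,0.002,0,0,0,-1],[0,0,0.003,0,0,0,-1],[0,0,0.003,0,0,0,-1]]'; python3 meas.py
```

```text
time: 14.62
eef_pos: [0.4863, -0.2087, 0.2849]
tcp_rot: [0.84, 0.543, 0.0, 0.001]
contact_force: [-3.3, 1.0, -1.1]
opening: 0.269
finger_force: 80.8
t 14.625 tcp [ 0.4863 -0.2087  0.2849] yaw -0.422 pitch -0.0010 lean -0.0049 val -0.004 off 1.32 n 44 res 0.10 grip 81 F [-3.3  1.  -1.1]
```

```bash
python3 -m handwheel '[[0,0,0.002,0,0,0,-1],[0,0,0.002,0,0,0,0],[0,0,0.002,0,0,0,1],[0,0,0.002,0,0,0,1],[0,0,0.002,0,0,0,1],[0,0,-0.05,0,0,0,1],[0,0,-0.15,0,0,0,1],[0,0,-0.3,0,0,0,1],[0,0,-0.3,0,0,0,1]]'; python3 - <<'E'
from h import *
im=eyes.read_camera('scene')[:,:,::-1].copy();cv2.imwrite('pics/s2.png',im)
E
```

```text
time: 15.8
eef_pos: [0.4877, -0.2096, 0.4106]
tcp_rot: [0.84, 0.543, 0.003, 0.006]
contact_force: [0.1, 0.8, -0.1]
opening: 1.0
finger_force: 0.0
```

View pics/s2.png

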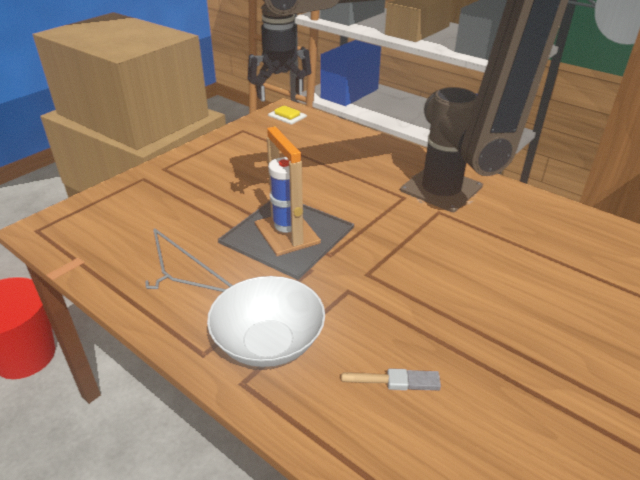

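```bash
for i in 1 2 3 4; do python3 -m handwheel '[[0,0,0,0,0,0,1],[0,0,0,0,0,0,1],[0,0,0,0,0,0,1],[0,0,0,0,0,0,1],[0,0,0,0,0,0,1],[0,0,0,0,0,0,1],[0,0,0,0,0,0,1],[0,0,0,0,0,0,1],[0,0,0,0,0,0,1],[0,0,0,0,0,0,1],[0,0,0,0,0,0,1],[0,0,0,0,0,0,1]]' | head -1
python3 - <<'E'
from h import *
im=eyes.read_camera('scene')[:,:,::-1].copy();p=np.array([.4862,-.2087,.129])
print(min((measure(p,-.422,im,l) for l in (-.28,0,.28)),key=lambda r:r[2]-.01*r[1]))
cv2.imwrite('pics/s3.png',im)
E
done
python3 - <<'E'
from h import *
im=cv2.imread('pics/s3.png')[110:290,200:380]
cv2.imwrite('pics/s3c.png',cv2.resize(im,None,fx=3,fy=3))
E
```

```text
time: 17.35
(array([-0.00397947,  1.24753087]), 44, 0.10104972655162214)
time: 18.9
(array([-0.00525227,  1.23110237]), 44, 0.12155496688595235)
time: 20.45
(array([-0.00434336,  1.22437831]), 44, 0.11750890071832032)
time: 22.0
(array([-0.00626288,  1.21989609]), 44, 0.09474490471112063)
```

View pics/s3c.png

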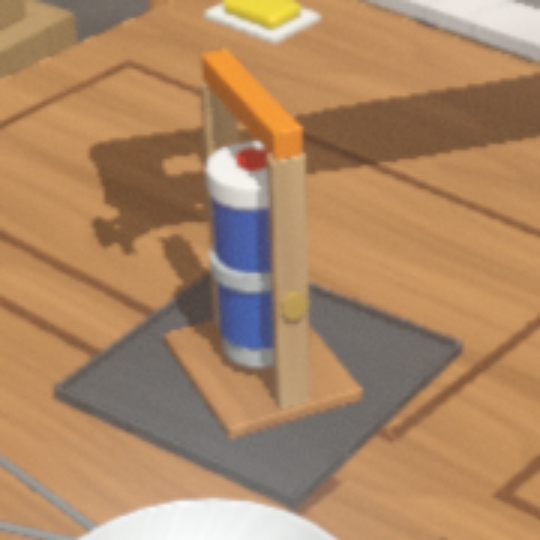

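```bash
python3 -c "
from plant import ctrl
print(ctrl.sign_off())"
```

```text
the job is handed in; nothing more can be done
None
```

The job is handed in, though `sign_off` returned no verdict: the cup stayed upright (within about 0.02 rad) on the way over and for over four seconds above the tray, and the carrier now stands flat in the middle of the tray, released, with the cup still upright and the basin, hanger and brush untouched.

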